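# Find the cheese chest whose lid hinge still holds

## Robot

A 6-joint arm with a two-finger parallel gripper is mounted at the origin on the work surface. World frame = base frame: x ahead of the robot, y to its left, z up, the work surface at z = 0. Lengths are in m, angles in rad, forces in N, time in s.
With the tool pointing down it reaches from about 0.35 to 0.775 m from the base axis. Payload 7.3 kg.
Tool frame: the origin (TCP) lies at the very end of the fingers, on their centre line; the grasp point (between the pads) lies 19 mm behind it; z points along the fingers, y is the line along which they close (so a half turn about z gives the same grasp; the last joint's range is limited). The gripper opens to 92 mm and grips with 3 to 60 N. Pads are 19 mm wide; open, the fingers measure 130 mm over their backs; the gripper's body (75 mm by 190 mm) begins 47 mm behind the grasp point.
Start: joints at [1.139, 0.342, 1.524, -0, 1.275, -0.146], TCP at [0.148, 0.504, 0.227] pointing down, gripper open.
Joint ranges: [-2.53, 2.53], [-0.77, 2.02], [0.04, 2.7], [-1, 4.14], [0.28, 2.66], [-3.11, 3.11]. Speed limits (rad/s): [2.57, 2.57, 3.14, 3.14, 3.14, 3.14].

## Interface

Orientations are given as a unit quaternion [x, y, z, w].
In Python, from rig import r gives the robot as it stands.
- The arm moves only by the tool send_rows, never from a script. Its argument "commands" is a list of rows, each a list of 4 numbers: the shift along the tool's x, y, z in m, then the turn about the tool's z in degrees. In form: [[tx, ty, tz, roll], ...]. A call has 1 to 10 rows; each row shifts and turns the commanded pose from where the row before left it, along the tool's axes as they then stand; what a row does not reach is not made up. A row lasts 1/12 s, in which the tool goes at most 41.7 mm and 7.16 degrees, less where a joint would pass 70% of its speed; a pose out of reach is approached as far as the arm can. A call with a gripper value outside its range is refused whole. "fingers" is the opening, from 0 (shut) to 1 (fully open), set as the call begins (left out, the last holds). The fingers move at their own pace and stop on an object; the grip force is fixed at half the most. Time passes only in rows, so rows that do not move let the fingers close. It gives the time, the measured TCP pose, the force, the opening and the grip force at its end, in the units of the state.
- r.state(): the state, without advancing time (a new reading comes with each control period).
- r.capture(name): name is "side" or "top" or "wrist"; returns (picture, depth): 400x640x3 uint8, red, green, blue; 400x640 float32, m along the optical axis (not along the pixel's ray), 0 where there is no reading.
- r.camera_params(name): a dict with "mtx" (3x3 intrinsics, pixels), "extrinsics" (4x4, takes a point from camera to world coordinates). Camera axes: x right, y down, z forward; pixel columns grow to the right and rows downward; lengths in m; the calibration is good to about 2 mm. A picture is of the moment at which its call begins: read the wrist's pose just before it. camera_params takes no time and is no camera call; for the wrist camera it gives the pose at the moment of the call.
- r.close_job(): hands the job in; it is judged then, once.
The state is a dict: "time": time; "joint_positions": joint angles; "qvel": joint speeds; "joint_torque": joint torques, N m; "tcp_pos": TCP position; "tcp_rot": TCP orientation; "wrist_force": force on the tool from outside, world axes, zero at the start; "ft_torque": the same for the moment, N m; "opening": opening from 0.0 (shut) to 1.0 (fully open); "finger_force": force on a finger pad.
Only numpy, scipy, OpenCV 4.12 (cv2) and the standard library are available. Lean on these libraries where they do the work, as an engineer would, in place of code of your own. Each camera call takes 0.05 s, during which the arm holds its last target. There are 200 camera calls.

## Task

One of the two cheese chests on the stall counter has a slack lid hinge, and it is not known which. Find the good one: lift a lid by its bar handle to about 60 degrees open and let go completely for a couple of seconds; if it holds, push slowly and gently straight down on the bar from above with the fingertips, with about half a kilo (5 N) for a second, without forcing the lid down. Leave the lid that passed standing open at about 60 degrees, the slack one shut, nothing slammed, and the other goods where they stand.

Things in the scene. Friction and masses are not known exactly. Their poses are not given: they have to be found in the camera images.
- chest_a: white plastic cheese chest with an aluminium lid, fixed to the counter: 160 mm deep (x), 200 mm wide (y), 100 mm high, walls 10 mm. Origin: centre of its underside; its x axis points from the bar handle side to the hinge side, z up. The two chests look alike.
- lid_a (a joint): lid of chest_a, rad: 0 shut, grows as the front rises (1.05 = 60 degrees, stop at 1.65). Panel 165 mm long from the hinge axis, 204 mm wide, 8 mm thick; 0.45 to 0.87 kg.
- bar_a (a point): round steel bar handle of lid_a, 14 mm thick, 124 mm long along its y (parallel to the hinge). This point: centre of the bar, 205 mm from the hinge axis; it is carried by two 10 mm arms 58 mm either side of the centre, with a 33 mm gap between bar and lid panel (45 mm to the chest's front wall). Axes turn with the lid: x towards the hinge, z up when shut (then the bar is 104.5 mm above the counter).
- hinge_a (a point): on the hinge axis of chest_a, at its middle, 100 mm above the counter; the hinge axis runs along the chest's y; when shut the bar's centre is 4.5 mm higher. A good hinge resists with 1.7 N m and holds at any angle; at 60 degrees it gives only to some 13 to 15 N straight down on the bar and till then feels rigid (1 mm too far is too hard). A slack one (0.1 N m) lets the lid sink shut in 1 to 3 s.
- chest_b: white plastic cheese chest with an aluminium lid, fixed to the counter: 160 mm deep (x), 200 mm wide (y), 100 mm high, walls 10 mm. Origin: centre of its underside; its x axis points from the bar handle side to the hinge side, z up. The two chests look alike.
- lid_b (a joint): lid of chest_b, rad: 0 shut, grows as the front rises (1.05 = 60 degrees, stop at 1.65). Panel 165 mm long from the hinge axis, 204 mm wide, 8 mm thick; 0.45 to 0.87 kg.
- bar_b (a point): round steel bar handle of lid_b, 14 mm thick, 124 mm long along its y (parallel to the hinge). This point: centre of the bar, 205 mm from the hinge axis; it is carried by two 10 mm arms 58 mm either side of the centre, with a 33 mm gap between bar and lid panel (45 mm to the chest's front wall). Axes turn with the lid: x towards the hinge, z up when shut (then the bar is 104.5 mm above the counter).
- hinge_b (a point): on the hinge axis of chest_b, at its middle, 100 mm above the counter; the hinge axis runs along the chest's y; when shut the bar's centre is 4.5 mm higher. A good hinge resists with 1.7 N m and holds at any angle; at 60 degrees it gives only to some 13 to 15 N straight down on the bar and till then feels rigid (1 mm too far is too hard). A slack one (0.1 N m) lets the lid sink shut in 1 to 3 s.
- honey_jar: amber glass jar, 68 mm across, 95 mm high; bystander, origin at the centre of its underside
- oil_bottle: green glass bottle, 64 mm across, 200 mm high; bystander, origin at the centre of its underside
- sample_bowl: white ceramic bowl, 110 mm across, 45 mm high; bystander, origin at the centre of its underside

How it is judged:
On the way, in this order (a step that is already met when the one before it is completed fails the run):
1. the good lid, raised to 50 to 70 degrees and let go, stands still for 1 s with nothing touching it (value of joint lid_b between 0.87 and 1.22 rad and velocity of joint lid_b between -0.02 and 0.02 rad/s and contact force between anything else and lid_b below 0.1 N), for 1 s.
2. the fingertips push down on its bar from above with 3.5 to 11 N for 0.5 s and it does not give (value of joint lid_b between 0.87 and 1.22 rad and velocity of joint lid_b between -0.02 and 0.02 rad/s and contact force between the fingers and lid_b between 3.5 and 11 N and x of the grasp point in the frame of bar_b below -0.014 m), for 0.5 s.
At the end, for the whole second after the job is handed in: The lid whose hinge holds stands still and untouched at 50 to 70 degrees (0.87 to 1.22 rad); the slack lid is shut (under 0.05 rad) (all of step 1 and value of joint lid_a below 0.05 rad).
It fails at once if the open lid is pushed on from above with more than 12 N (contact force between the fingers and lid_b above 12 N and x of the grasp point in the frame of bar_b below -0.014 m and value of joint lid_b above 0.5 rad).
It fails at once if a lid is slammed (closes faster than 2 rad/s) (velocity of joint any of lid_a, lid_b below -2 rad/s).
It fails at once if a bystander is moved by more than 20 mm (distance of any of honey_jar, oil_bottle, sample_bowl from where it was at the start of the episode above 0.02 m).
It also fails if it takes over 70 s, if anything falls off the work surface, if the arm or the gripper's body presses on something with over 40 N, if the wrist force passes 120 N, or if a joint passes its speed limit or range.

## Working session

There is one attempt and no reset: what is moved stays moved. The work goes in short steps, Python scripts to look and compute and a tool call to move; the robot and the scene stay as the last step left them, time stands still between calls to the robot, and variables do not carry over. Pictures are saved under pics/ and viewed, at most 10 in all, crops included, and the job is handed in when it is done.

Besides the shell and the picture viewer there is one more tool, called after "Call:" by a JSON object that holds its "method" and its "body", one argument or row to a line. send_rows: Moves the arm, as the interface text tells. Its arguments: {"type":"object","properties":{"commands":{"type":"array"},"fingers":{"type":"number"}},"required":["commands"]}

```bash
mkdir -p pics; cat > h.py <<'E'
import numpy as np,cv2
from rig import r
def snap(n,f):
    p=r.camera_params(n); im,d=r.capture(n); cv2.imwrite(f'pics/{f}.png',im[:,:,::-1]); np.savez(f'pics/{f}.npz',d=d,m=p['mtx'],e=p['extrinsics'],im=im); return im,d,p
def cloud(f):
    z=np.load(f'pics/{f}.npz'); d=z['d'];m=z['m'];v,u=np.mgrid[:400,:640]
    P=np.stack([(u-m[0,2])/m[0,0]*d,(v-m[1,2])/m[1,1]*d,d,np.ones_like(d)],-1)@z['e'].T
    P=P[...,:3]; P[d==0]=np.nan; return P,z['im']
E
python3 - <<'E'
from h import *
print(r.state())
for n in('top','side'): snap(n,n+'0')
a=cv2.imread('pics/top0.png');b=cv2.imread('pics/side0.png')
P,_=cloud('top0')
for v in range(0,400,40):
  print(v,[ '%.2f,%.2f,%.2f'%tuple(P[v,u]) for u in range(0,640,80)])
E
```

```text
{'time': 0.0, 'joint_positions': array([ 1.13896522e+00,  3.42702287e-01,  1.52500822e+00, -5.33302790e-06,
        1.27541248e+00, -1.45996096e-01]), 'qvel': array([ 0.00043704,  0.00153372, -0.0012065 , -0.00051172,  0.00044845,
       -0.0005134 ]), 'joint_torque': array([-1.28937638e-03, -4.31252611e+01, -2.44217134e+01,  7.16993446e-02,
        5.59837196e-02, -9.65028471e-05]), 'tcp_pos': array([0.14783392, 0.50333071, 0.22605865]), 'tcp_rot': array([ 1.42430663e-01,  9.89804486e-01, -7.34176546e-04, -2.15558603e-04]), 'wrist_force': array([0.08217484, 1.06931326, 0.02339363]), 'ft_torque': array([ 0.02365317,  0.02299623, -0.02131988]), 'finger_force': 0.0, 'opening': 1.0015684163072545}
0 ['1.41,1.18,0.06', '1.41,0.89,0.05', '1.41,0.58,0.03', '1.41,0.28,0.02', '1.40,-0.04,0.02', '1.41,-0.35,-0.01', '1.41,-0.67,-0.02', '1.41,-0.99,-0.03']
40 ['1.41,1.38,-0.20', '1.41,1.03,-0.22', '1.40,0.68,-0.23', '1.41,0.33,-0.26', '1.41,-0.04,-0.27', '1.41,-0.40,-0.28', '1.41,-0.78,-0.31', '1.41,-1.16,-0.33']
80 ['1.41,1.64,-0.56', '1.41,1.24,-0.59', '1.41,0.82,-0.61', '1.42,0.40,-0.64', '1
[... 478 characters left out ...]
0.01,-0.00', '0.58,-0.28,0.11', '0.59,-0.56,0.05', '0.73,-1.31,-0.76']
240 ['0.59,1.68,-0.75', '0.58,1.26,-0.75', '0.48,0.55,0.00', '0.48,0.27,-0.00', '0.47,-0.01,0.00', '0.46,-0.29,-0.00', '0.46,-0.57,0.00', '0.51,-1.28,-0.76']
280 ['0.36,1.13,-0.03', '0.36,1.06,-0.42', '0.35,0.55,-0.00', '0.34,0.27,-0.00', '0.33,-0.01,-0.00', '0.33,-0.28,-0.00', '0.32,-0.55,-0.00', '0.31,-1.24,-0.75']
320 ['0.22,1.13,-0.06', '0.19,1.05,-0.43', '0.21,0.54,-0.00', '0.21,0.27,0.00', '0.20,-0.00,0.00', '0.19,-0.27,0.00', '0.19,-0.52,0.06', '0.11,-1.22,-0.75']
360 ['0.08,1.13,-0.08', '0.18,0.49,0.59', '0.14,0.42,0.33', '0.08,0.27,-0.00', '0.08,0.00,0.02', '0.07,-0.26,0.00', '0.07,-0.51,0.06', '0.05,-0.79,0.00']
```

View pics/top0.png

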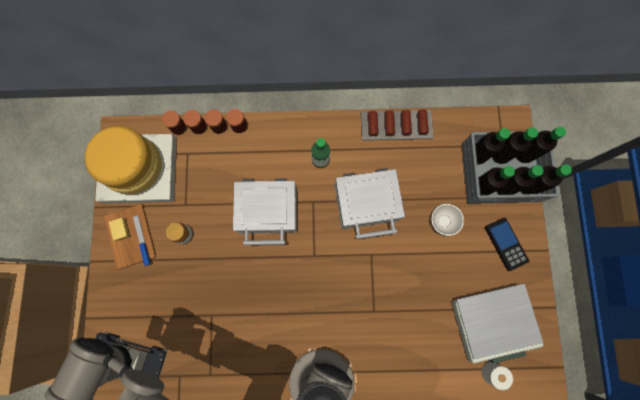

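View pics/side0.png

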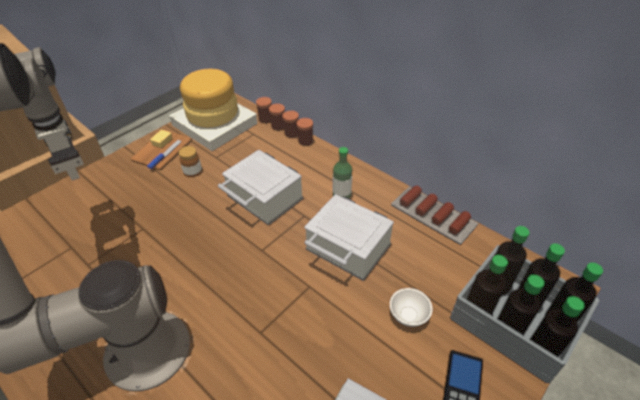

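The top view shows two chests: left with bar at about (265,242), right (rotated) with bar at about (375,234). The bottle is at (320,153), bowl at (447,220) and jar at (178,233). Next I fit the lid and bar poses from depth.

```bash
python3 - <<'E'
from h import *
P,im=cloud('top0')
for nm,(u0,u1,v0,v1) in dict(left=(222,306,168,255),right=(328,412,160,245)).items():
    Q=P[v0:v1,u0:u1].reshape(-1,3); Q=Q[np.isfinite(Q[:,0])]
    L=Q[(Q[:,2]>0.085)&(Q[:,2]<.14)]
    c,s,a=cv2.minAreaRect((L[:,:2]*1000).astype(np.float32))
    print(nm,len(L),'all',c,s,a,'ztop',np.median(L[:,2]))
    # panel only: erode mask
    z=P[v0:v1,u0:u1,2]; m=((z>0.085)&(z<.14)).astype(np.uint8)
    mo=cv2.morphologyEx(m,cv2.MORPH_OPEN,np.ones((13,13)))
    n,lab,st,_=cv2.connectedComponentsWithStats(mo); k=1+np.argmax(st[1:,4])
    A=P[v0:v1,u0:u1][lab==k]; print(' panel',cv2.minAreaRect((A[:,:2]*1000).astype(np.float32)),np.median(A[:,2]))
    B=P[v0:v1,u0:u1][(m>0)&(cv2.dilate((lab==k).astype(np.uint8),np.ones((5,5)))==0)]
    B=B[B[:,0]<A[:,0].min()+.02]
    print(' bar',len(B),B.mean(0),cv2.minAreaRect((B[:,:2]*1000).astype(np.float32)))
p=r.camera_params('wrist');T=np.array(p['extrinsics']);s=r.state()
from scipy.spatial.transform import Rotation as R
Rt=R.from_quat(s['tcp_rot']).as_matrix();print(Rt);print('cam in tool',Rt.T@(T[:3,3]-s['tcp_pos']),'\n',Rt.T@T[:3,:3],p['mtx'])
E
```

```text
left 3314 all (561.946044921875, 174.76806640625) (204.9672393798828, 220.77491760253906) 89.92688751220703 ztop 0.11042978474781395
 panel ((581.4974365234375, 175.51821899414062), (204.6206817626953, 163.45077514648438), 88.55001831054688) 0.11065661822625605
 bar 388 [0.48178175 0.1531414  0.10983507] ((485.2135925292969, 174.34555053710938), (67.10449981689453, 200.1237030029297), 0.17020951211452484)
right 3318 all (580.789794921875, -178.78309631347656) (221.72142028808594, 205.752197265625) 6.400064945220947 ztop 0.11058464765551912
 panel ((602.3017578125, -175.70672607421875), (171.08758544921875, 204.32347106933594), 6.486158847808838) 0.11070096297785903
 bar 228 [ 0.4818571  -0.19004425  0.11008313] ((493.865966796875, -205.8765106201172), (45.23597717285156, 170.34280395507812), 9.875528335571289)
[[-9.59440081e-01  2.81912104e-01 -5.44131957e-04]
 [ 2.81912576e-01  9.59439301e-01 -1.23608996e-03]
 [ 1.73592863e-04 -1.33935189e-03 -9.99999088e-01]]
cam in tool [ 0.07431896  0.00032892 -0.15832125] 
 [[-2.52605703e-04 -9.60879421e-01 -2.76966918e-01]
 [ 9.99999669e-01 -4.56940510e-04  6.73217994e-04]
 [-7.73438721e-04 -2.76966657e-01  9.60879219e-01]] [[316.32402853   0.         314.43242033]
 [  0.         316.32402853 202.1336984 ]
 [  0.           0.           1.        ]]
```

Call:
{"method": "send_rows", "body": {
  "commands": [
    [0,0,0,7],
    [0,0,0,7],
    [0,0,0,7],
    [0,0,0,7],
    [0,0,0,7],
    [0,0,0,7],
    [0,0,0,7],
    [0,0,0,7],
    [0,0,0,7],
    [0,0,0,7]
  ],
  "fingers": 0.3
}}

```text
time: 0.93
tcp_pos: [0.1479, 0.5035, 0.2263]
tcp_rot: [0.687, 0.727, -0.0, 0.0]
wrist_force: [0.6, 0.1, 0.1]
opening: 0.334
finger_force: 0.0
```

Call:
{"method": "send_rows", "body": {
  "commands": [
    [0,0,0,3.6],
    [-0.03,0.0283,0,0],
    [-0.03,0.0283,0,0],
    [-0.03,0.0283,0,0],
    [-0.03,0.0283,0,0],
    [-0.03,0.0283,0,0],
    [-0.03,0.0283,0,0],
    [-0.03,0.0283,0,0],
    [-0.03,0.0283,0,0],
    [-0.03,0.0283,0,0]
  ]
}}

```text
time: 1.77
tcp_pos: [0.4036, 0.232, 0.2266]
tcp_rot: [0.707, 0.707, -0.0, -0.0]
wrist_force: [0.4, 0.8, -0.0]
opening: 0.3
finger_force: 0.0
```

Call:
{"method": "send_rows", "body": {
  "commands": [
    [-0.03,0.0283,0,0],
    [-0.028,0.028,0,0],
    [0,0,0,0],
    [0,0,0,0],
    [0,0,0,0]
  ]
}}

```text
time: 2.18
tcp_pos: [0.4585, 0.176, 0.2263]
tcp_rot: [0.707, 0.707, -0.0, -0.001]
wrist_force: [-0.5, 0.5, 1.4]
opening: 0.299
finger_force: 0.0
```

```bash
python3 - <<'E'
from h import *
s=r.state();print(s['tcp_pos'],s['tcp_rot'],s['wrist_force'],s['opening'])
snap('wrist','w1')
P,im=cloud('w1')
m=np.isfinite(P[...,0])&(P[...,2]>.09)&(P[...,2]<.13)&(P[...,0]<.474)&(P[...,0]>.43)&(abs(P[...,1]-.175)<.09)
B=P[m];print(len(B),B.mean(0),B.min(0),B.max(0),cv2.minAreaRect((B[:,:2]*1000).astype(np.float32)))
for y in np.arange(.12,.24,.02):
  k=B[abs(B[:,1]-y)<.004]
  if len(k): t=k[k[:,2]>k[:,2].max()-.004];print(y,len(k),k[:,0].min(),k[:,0].max(),t[:,0].mean(),k[:,2].max())
E
```

```text
[0.45849377 0.17596077 0.22625909] [ 7.07216438e-01  7.06996675e-01 -4.86064862e-04 -6.12684770e-04] [-0.498743    0.53424593  1.35999928] 0.29918074346450774
2427 [0.45881812 0.18154731 0.11024231] [0.45063547 0.10810647 0.10415127] [0.4739568  0.24456462 0.1138275 ] ((462.66339111328125, 176.29100036621094), (136.4916229248047, 23.04911994934082), 89.55464172363281)
0.12 210 0.45071430303469007 0.4737712331615835 0.4604738632127582 0.11321389555684003
0.13999999999999999 121 0.4508739057844823 0.46406765106521186 0.45714581109067265 0.1135365844063082
0.15999999999999998 124 0.45103506425730167 0.46398024989669573 0.4572208712007197 0.11364798237302803
0.17999999999999997 129 0.4511825371930577 0.46387961300195946 0.4575432965740014 0.11276232312351864
0.19999999999999996 141 0.45132877883772726 0.4647130356913281 0.45747485057933635 0.11300453651608106
0.21999999999999995 152 0.4515341108835587 0.46459882876150815 0.4577139336770235 0.11350368643519998
```

View pics/w1.png

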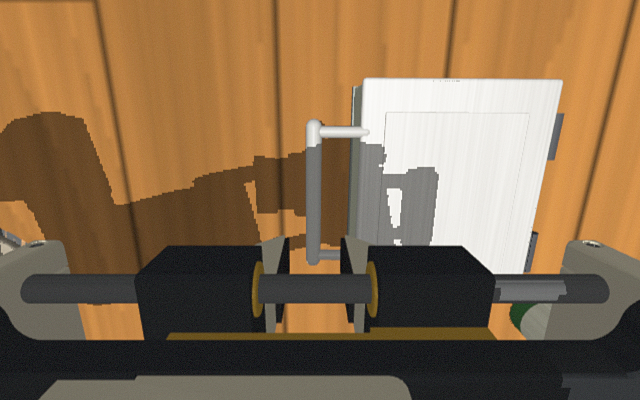

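The bar stands at (0.4575, 0.176), almost parallel to world y, and sits between the fingers in view (315,190). Descend and grip.

Call:
{"method": "send_rows", "body": {
  "commands": [
    [0,-0.001,0.02,0.5],
    [0,0,0.02,0],
    [0,0,0.02,0],
    [0,0,0.02,0],
    [0,0,0.02,0],
    [0,0,0.02,0],
    [0,0,0.0205,0],
    [0,0,0,0],
    [0,0,0,0],
    [0,0,0,0]
  ]
}}

```text
time: 3.07
tcp_pos: [0.4583, 0.1768, 0.0873]
tcp_rot: [0.71, 0.705, 0.001, 0.0]
wrist_force: [-0.1, 0.3, 0.0]
opening: 0.3
finger_force: 0.0
```

Call:
{"method": "send_rows", "body": {
  "commands": [
    [0,0,0,0],
    [0,0,0,0],
    [0,0,0,0],
    [0,0,0,0],
    [0,0,0,0],
    [0,0,0,0]
  ],
  "fingers": 0.0
}}

```text
time: 3.57
tcp_pos: [0.457, 0.1761, 0.0871]
tcp_rot: [0.71, 0.704, -0.0, -0.001]
wrist_force: [-5.9, 1.0, 6.4]
opening: 0.143
finger_force: 30.0
```

```bash
python3 - <<'E'
import numpy as np
# arc increments in (world x, z): bar from hinge radius .205, initial angle atan(.0045/.205)
R=np.hypot(.205,.0045);a0=np.arctan2(.0045,.205)
for st in (4,):
  t=np.radians(np.arange(0,65,st));x=-R*np.cos(a0+t);z=R*np.sin(a0+t)
  for i in range(1,len(t)): print(np.arange(0,65,st)[i],np.round((x[i]-x[i-1])*1e3,2),np.round(-(z[i]-z[i-1])*1e3,2))
E
```

```text
4 0.81 -14.29
8 1.81 -14.2
12 2.79 -14.04
16 3.77 -13.81
20 4.72 -13.51
24 5.65 -13.15
28 6.55 -12.72
32 7.43 -12.23
36 8.26 -11.69
40 9.06 -11.08
44 9.81 -10.42
48 10.51 -9.71
52 11.16 -8.96
56 11.76 -8.16
60 12.3 -7.32
64 12.78 -6.44
```

Call:
{"method": "send_rows", "body": {
  "commands": [
    [0,0.0004,-0.0071,0],
    [0,0.0004,-0.0072,0],
    [0,0.0009,-0.0071,0],
    [0,0.0009,-0.0071,0],
    [0,0.0014,-0.007,0],
    [0,0.0014,-0.007,0],
    [0,0.0019,-0.0069,0],
    [0,0.0019,-0.0069,0]
  ]
}}

```text
time: 4.23
tcp_pos: [0.4652, 0.176, 0.1422]
tcp_rot: [0.71, 0.704, -0.002, -0.002]
wrist_force: [-4.4, 4.4, -12.5]
opening: 0.138
finger_force: 30.0
```

Call:
{"method": "send_rows", "body": {
  "commands": [
    [0,0.0023,-0.0068,0],
    [0,0.0024,-0.0067,0],
    [0,0.0028,-0.0066,0],
    [0,0.0028,-0.0066,0],
    [0,0.0033,-0.0064,0],
    [0,0.0033,-0.0064,0]
  ]
}}

```text
time: 4.73
tcp_pos: [0.4806, 0.1759, 0.1814]
tcp_rot: [0.71, 0.704, -0.003, -0.003]
wrist_force: [-10.2, 4.1, -9.2]
opening: 0.144
finger_force: 30.0
```

Call:
{"method": "send_rows", "body": {
  "commands": [
    [0,0.0037,-0.0061,0],
    [0,0.0037,-0.0061,0],
    [0,0.0041,-0.0059,0],
    [0,0.0042,-0.0058,0],
    [0,0.0045,-0.0056,0],
    [0,0.0045,-0.0055,0],
    [0,0.0049,-0.0052,0],
    [0,0.0049,-0.0052,0]
  ]
}}

```text
time: 5.4
tcp_pos: [0.5125, 0.1757, 0.2277]
tcp_rot: [0.71, 0.704, -0.005, -0.005]
wrist_force: [-22.8, 2.5, 3.6]
opening: 0.142
finger_force: 30.0
```

Call:
{"method": "send_rows", "body": {
  "commands": [
    [0,0.0052,-0.0049,0],
    [0,0.0053,-0.0048,0],
    [0,0.0056,-0.0045,0],
    [0,0.0056,-0.0045,0],
    [0,0.0059,-0.0041,0],
    [0,0.0059,-0.0041,0],
    [0,0.0061,-0.0037,0],
    [0,0.0062,-0.0037,0],
    [0,0,0,0],
    [0,0,0,0]
  ]
}}

```text
time: 6.23
tcp_pos: [0.5609, 0.1753, 0.2673]
tcp_rot: [0.71, 0.705, -0.001, -0.001]
wrist_force: [-22.8, 0.5, 23.5]
opening: 0.143
finger_force: 30.0
```

The forces point to a hinge with friction, with a radial strain of about 30 N from my arc. Ease that off, then let go.

Call:
{"method": "send_rows", "body": {
  "commands": [
    [0,-0.0007,-0.0013,0],
    [0,-0.0007,-0.0013,0],
    [0,0,0,0],
    [0,0,0,0]
  ]
}}

```text
time: 6.57
tcp_pos: [0.5608, 0.1753, 0.2674]
tcp_rot: [0.71, 0.704, -0.0, -0.001]
wrist_force: [-13.0, 1.3, 9.2]
opening: 0.141
finger_force: 30.0
```

Call:
{"method": "send_rows", "body": {
  "commands": [
    [0,-0.0012,-0.0018,0],
    [0,0,0,0],
    [0,0,0,0]
  ]
}}

```text
time: 6.82
tcp_pos: [0.5608, 0.1753, 0.2675]
tcp_rot: [0.71, 0.704, -0.0, -0.001]
wrist_force: [-6.1, 2.9, 0.2]
opening: 0.141
finger_force: 30.0
```

Call:
{"method": "send_rows", "body": {
  "commands": [
    [0,0,0,0],
    [0,0,0,0],
    [0,0,0,0],
    [0,0,0,0]
  ],
  "fingers": 0.5
}}

```text
time: 7.15
tcp_pos: [0.5626, 0.1746, 0.2671]
tcp_rot: [0.71, 0.704, 0.001, 0.001]
wrist_force: [1.1, 0.0, 0.5]
opening: 0.379
finger_force: 0.0
```

```bash
python3 - <<'E'
from h import *
s=r.state();print(s['tcp_pos'],s['wrist_force'],s['opening'])
snap('side','s1');snap('wrist','w2')
a=cv2.imread('pics/side0.png');
cv2.imwrite('pics/c1.png',np.hstack([cv2.resize(cv2.imread('pics/s1.png')[60:300,180:420],(400,400)),cv2.resize(cv2.imread('pics/w2.png')[:, 120:520],(400,400))]))
E
```

```text
[0.56261864 0.17461515 0.26705245] [1.12314192 0.0425603  0.5286763 ] 0.37888535687876995
```

View pics/c1.png

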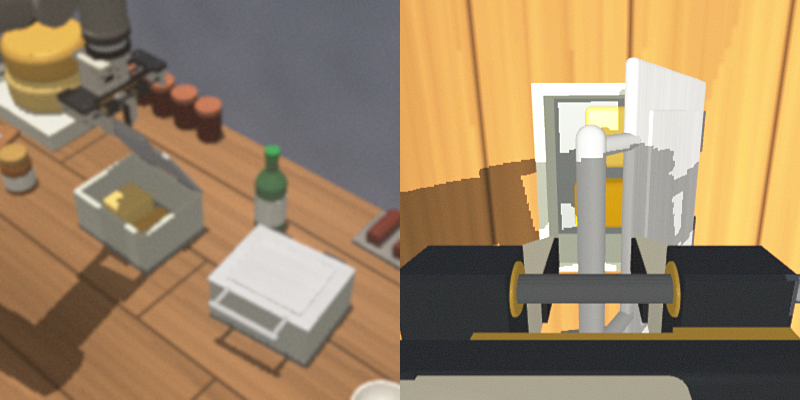

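The left lid stands open between the free fingers (bar at about (592,200) in the right half); the chest shows its cheese. Go straight up and watch for over 2 s.

Call:
{"method": "send_rows", "body": {
  "commands": [
    [0,-0.001,-0.003,0],
    [0,0,-0.008,0],
    [0,0,-0.015,0],
    [0,0,-0.015,0],
    [0,0,-0.015,0],
    [0,0,-0.015,0],
    [0,0,0,0],
    [0,0,0,0],
    [0,0,0,0],
    [0,0,0,0]
  ]
}}

```text
time: 8.08
tcp_pos: [0.5605, 0.1749, 0.336]
tcp_rot: [0.71, 0.704, -0.001, -0.001]
wrist_force: [0.9, 0.6, 0.0]
opening: 0.498
finger_force: 0.0
```

```bash
cat > m.py <<'E'
from h import *
import sys
s=r.state();print(s['time'],s['tcp_pos'],s['wrist_force'],s['opening'])
f=sys.argv[1];snap('wrist',f);P,im=cloud(f)
m=np.isfinite(P[...,0])&(P[...,2]>.22)&(P[...,2]<.31)&(P[...,0]<.66)&(P[...,0]>.5)&(abs(P[...,1]-.175)<.06)
B=P[m];print(len(B))
for y in (.15,.16,.17,.18,.19,.20):
  k=B[abs(B[:,1]-y)<.004]
  if len(k)>5:
    t=k[k[:,2]>k[:,2].max()-.006]; print(y,len(t),'zmax',k[:,2].max(),'x',t[:,0].min(),t[:,0].mean(),t[:,0].max())
E
python3 m.py w3
```

```text
8.0833 [0.56054379 0.17490364 0.33598056] [0.93069215 0.5796281  0.038485  ] 0.4981591762255639
6276
0.15 173 zmax 0.2871702397314491 x 0.5545222846776443 0.5610980446776432 0.5677594314752117
0.16 191 zmax 0.28697562777332736 x 0.5546393129750982 0.5612322497056768 0.5677600552056997
0.17 193 zmax 0.28688141274957246 x 0.554813990926417 0.5612737002834032 0.567770724349869
0.18 197 zmax 0.28671400126768737 x 0.5549808227193466 0.5612233992614524 0.5677747658499788
0.19 211 zmax 0.28719439990385154 x 0.5551317691828737 0.5613470272270273 0.5677664040392503
0.2 222 zmax 0.2868114946131302 x 0.5546406072189752 0.5615058235340895 0.5677792991640644
```

Call:
{"method": "send_rows", "body": {
  "commands": [
    [0,0,0,0],
    [0,0,0,0],
    [0,0,0,0],
    [0,0,0,0],
    [0,0,0,0],
    [0,0,0,0],
    [0,0,0,0],
    [0,0,0,0],
    [0,0,0,0],
    [0,0,0,0]
  ],
  "fingers": 0
}}

```text
time: 8.97
tcp_pos: [0.5609, 0.175, 0.3372]
tcp_rot: [0.71, 0.704, 0.0, -0.0]
wrist_force: [0.1, 0.8, 1.0]
opening: 0.007
finger_force: 0.0
```

Call:
{"method": "send_rows", "body": {
  "commands": [
    [0,0,0,0],
    [0,0,0,0],
    [0,0,0,0],
    [0,0,0,0],
    [0,0,0,0],
    [0,0,0,0],
    [0,0,0,0],
    [0,0,0,0],
    [0,0,0,0],
    [0,0,0,0]
  ]
}}

```text
time: 9.8
tcp_pos: [0.5609, 0.175, 0.3371]
tcp_rot: [0.71, 0.704, 0.0, -0.0]
wrist_force: [-0.1, -0.2, 0.2]
opening: 0.002
finger_force: 0.0
```

```bash
python3 m.py w4
```

```text
9.8 [0.56091101 0.1750015  0.33712109] [-0.14029163 -0.18524214  0.18322846] 0.0019173570177339525
5004
0.15 98 zmax 0.24613855701329532 x 0.5796182519296738 0.5838173890835827 0.5884819847226069
0.16 14 zmax 0.2860199836581951 x 0.554459843361085 0.561890630063154 0.5675469378447975
0.17 196 zmax 0.2866737289140727 x 0.5545416984243948 0.5613083289187476 0.5675616513036517
0.18 198 zmax 0.28676425412878503 x 0.5546839806919721 0.5611481543436363 0.5675724545872802
0.19 203 zmax 0.2869199467790541 x 0.5548738494278064 0.5612352299518537 0.5675833042698106
0.2 215 zmax 0.28706899151666865 x 0.5550364863036411 0.5613581981634435 0.5675952578859794
```

The lid has held still for over 2 s (bar top at 0.287, same as before), so its angle is about 60°. Fingers are shut; now come down gently.

Call:
{"method": "send_rows", "body": {
  "commands": [
    [0,0,0.012,0],
    [0,0,0.012,0],
    [0,0,0.01,0],
    [0,0,0.007,0],
    [0,0,0.003,0],
    [0,0,0,0],
    [0,0,0,0],
    [0,0,0,0],
    [0,0,0,0]
  ]
}}

```text
time: 10.6
tcp_pos: [0.5612, 0.1751, 0.2938]
tcp_rot: [0.71, 0.704, 0.001, 0.0]
wrist_force: [-0.4, -1.1, -0.1]
opening: 0.002
finger_force: 0.0
```

Call:
{"method": "send_rows", "body": {
  "commands": [
    [0,0,0.0005,0],
    [0,0,0.0005,0],
    [0,0,0.0005,0],
    [0,0,0.0005,0],
    [0,0,0,0],
    [0,0,0,0],
    [0,0,0,0]
  ]
}}

```text
time: 11.18
tcp_pos: [0.5609, 0.175, 0.2911]
tcp_rot: [0.71, 0.704, 0.0, -0.0]
wrist_force: [0.5, 0.2, 0.2]
opening: 0.002
finger_force: 0.0
```

Call:
{"method": "send_rows", "body": {
  "commands": [
    [0,0,0.0003,0],
    [0,0,0.0003,0],
    [0,0,0.0003,0],
    [0,0,0.0003,0],
    [0,0,0,0],
    [0,0,0,0]
  ]
}}

```text
time: 11.68
tcp_pos: [0.5609, 0.175, 0.2899]
tcp_rot: [0.71, 0.704, 0.0, -0.0]
wrist_force: [-0.2, -0.0, 0.2]
opening: 0.002
finger_force: 0.0
```

Call:
{"method": "send_rows", "body": {
  "commands": [
    [0,0,0.0003,0],
    [0,0,0.0003,0],
    [0,0,0,0],
    [0,0,0,0]
  ]
}}

```text
time: 12.02
tcp_pos: [0.5609, 0.175, 0.2893]
tcp_rot: [0.71, 0.704, 0.0, -0.0]
wrist_force: [0.4, -0.0, -0.1]
opening: 0.006
finger_force: 0.0
```

Call:
{"method": "send_rows", "body": {
  "commands": [
    [0,0,0.0002,0],
    [0,0,0.0002,0],
    [0,0,0,0],
    [0,0,0,0]
  ]
}}

```text
time: 12.35
tcp_pos: [0.5609, 0.175, 0.2889]
tcp_rot: [0.71, 0.704, 0.0, -0.0]
wrist_force: [-0.1, -0.2, -1.2]
opening: 0.003
finger_force: 0.0
```

Call:
{"method": "send_rows", "body": {
  "commands": [
    [0,0,0.0002,0],
    [0,0,0.0002,0],
    [0,0,0,0],
    [0,0,0,0]
  ]
}}

```text
time: 12.68
tcp_pos: [0.5609, 0.175, 0.2885]
tcp_rot: [0.71, 0.704, 0.0, -0.0]
wrist_force: [-0.0, -0.3, 1.0]
opening: 0.005
finger_force: 0.0
```

Call:
{"method": "send_rows", "body": {
  "commands": [
    [0,0,0.0002,0],
    [0,0,0.0001,0],
    [0,0,0,0],
    [0,0,0,0]
  ]
}}

```text
time: 13.02
tcp_pos: [0.5609, 0.175, 0.2882]
tcp_rot: [0.71, 0.704, 0.0, -0.0]
wrist_force: [0.0, 0.6, 0.3]
opening: 0.004
finger_force: 0.0
```

Call:
{"method": "send_rows", "body": {
  "commands": [
    [0,0,0.0002,0],
    [0,0,0.0001,0],
    [0,0,0,0],
    [0,0,0,0]
  ]
}}

```text
time: 13.35
tcp_pos: [0.5609, 0.175, 0.2879]
tcp_rot: [0.71, 0.704, 0.0, -0.0]
wrist_force: [0.6, -0.5, 0.2]
opening: 0.008
finger_force: 0.0
```

Call:
{"method": "send_rows", "body": {
  "commands": [
    [0,0,0.0002,0],
    [0,0,0.0001,0],
    [0,0,0,0],
    [0,0,0,0]
  ]
}}

```text
time: 13.68
tcp_pos: [0.5609, 0.175, 0.2876]
tcp_rot: [0.71, 0.704, 0.0, -0.0]
wrist_force: [0.1, -0.4, 0.5]
opening: 0.006
finger_force: 0.0
```

Call:
{"method": "send_rows", "body": {
  "commands": [
    [0,0,0.0002,0],
    [0,0,0.0001,0],
    [0,0,0,0],
    [0,0,0,0]
  ]
}}

```text
time: 14.02
tcp_pos: [0.5609, 0.175, 0.2873]
tcp_rot: [0.71, 0.704, 0.0, -0.0]
wrist_force: [-0.1, 0.8, -1.2]
opening: 0.007
finger_force: 0.0
```

Call:
{"method": "send_rows", "body": {
  "commands": [
    [0,0,0.0002,0],
    [0,0,0.0001,0],
    [0,0,0,0],
    [0,0,0,0]
  ]
}}

```text
time: 14.35
tcp_pos: [0.5609, 0.175, 0.287]
tcp_rot: [0.71, 0.704, 0.0, -0.0]
wrist_force: [0.4, 0.3, 0.5]
opening: 0.006
finger_force: 0.0
```

Call:
{"method": "send_rows", "body": {
  "commands": [
    [0,0,0.0002,0],
    [0,0,0.0001,0],
    [0,0,0,0],
    [0,0,0,0]
  ]
}}

```text
time: 14.68
tcp_pos: [0.5609, 0.175, 0.2867]
tcp_rot: [0.71, 0.704, 0.0, -0.0]
wrist_force: [-0.2, -0.1, -0.8]
opening: 0.003
finger_force: 0.0
```

Call:
{"method": "send_rows", "body": {
  "commands": [
    [0,0,0.0002,0],
    [0,0,0.0001,0],
    [0,0,0,0],
    [0,0,0,0]
  ]
}}

```text
time: 15.02
tcp_pos: [0.5609, 0.175, 0.2864]
tcp_rot: [0.71, 0.704, 0.0, -0.0]
wrist_force: [-0.1, -0.1, -0.6]
opening: 0.006
finger_force: 0.0
```

Call:
{"method": "send_rows", "body": {
  "commands": [
    [0,0,0.0002,0],
    [0,0,0.0001,0],
    [0,0,0,0],
    [0,0,0,0]
  ]
}}

```text
time: 15.35
tcp_pos: [0.5609, 0.175, 0.2861]
tcp_rot: [0.71, 0.704, 0.0, -0.0]
wrist_force: [0.2, -0.4, 0.1]
opening: 0.004
finger_force: 0.0
```

Call:
{"method": "send_rows", "body": {
  "commands": [
    [0,0,0.0002,0],
    [0,0,0.0001,0],
    [0,0,0,0],
    [0,0,0,0]
  ]
}}

```text
time: 15.68
tcp_pos: [0.5609, 0.175, 0.2858]
tcp_rot: [0.71, 0.704, 0.0, -0.0]
wrist_force: [1.5, 0.1, 0.8]
opening: 0.007
finger_force: 0.0
```

Call:
{"method": "send_rows", "body": {
  "commands": [
    [0,0,0.0002,0],
    [0,0,0.0001,0],
    [0,0,0,0],
    [0,0,0,0]
  ]
}}

```text
time: 16.02
tcp_pos: [0.5609, 0.175, 0.2856]
tcp_rot: [0.71, 0.704, 0.0, 0.0]
wrist_force: [0.9, -0.9, 0.8]
opening: 0.005
finger_force: 0.3
```

Call:
{"method": "send_rows", "body": {
  "commands": [
    [0,0,0.0001,0],
    [0,0,0.0001,0],
    [0,0,0,0],
    [0,0,0,0]
  ]
}}

```text
time: 16.35
tcp_pos: [0.561, 0.175, 0.2855]
tcp_rot: [0.71, 0.704, 0.0, 0.0]
wrist_force: [-1.3, -0.5, 2.6]
opening: 0.005
finger_force: 1.1
```

Contact. Continue in small steps.

Call:
{"method": "send_rows", "body": {
  "commands": [
    [0,0,0.0001,0],
    [0,0,0.0001,0],
    [0,0,0,0],
    [0,0,0,0]
  ]
}}

```text
time: 16.68
tcp_pos: [0.561, 0.175, 0.2855]
tcp_rot: [0.71, 0.704, 0.0, 0.0]
wrist_force: [-0.7, -1.2, 4.2]
opening: 0.006
finger_force: 2.4
```

Call:
{"method": "send_rows", "body": {
  "commands": [
    [0,0,0.0001,0],
    [0,0,0.0001,0],
    [0,0,0,0],
    [0,0,0,0]
  ]
}}

```text
time: 17.02
tcp_pos: [0.561, 0.175, 0.2854]
tcp_rot: [0.71, 0.704, 0.0, 0.0]
wrist_force: [-0.9, -0.4, 5.9]
opening: 0.003
finger_force: 2.9
```

Holding at about 6 N for a second.

Call:
{"method": "send_rows", "body": {
  "commands": [
    [0,0,0,0],
    [0,0,0,0],
    [0,0,0,0],
    [0,0,0,0],
    [0,0,0,0],
    [0,0,0,0]
  ]
}}

```text
time: 17.52
tcp_pos: [0.561, 0.175, 0.2854]
tcp_rot: [0.71, 0.704, 0.0, 0.0]
wrist_force: [-1.0, -0.5, 6.0]
opening: 0.003
finger_force: 2.9
```

Call:
{"method": "send_rows", "body": {
  "commands": [
    [0,0,0,0],
    [0,0,0,0],
    [0,0,0,0],
    [0,0,0,0],
    [0,0,0,0],
    [0,0,0,0]
  ]
}}

```text
time: 18.02
tcp_pos: [0.561, 0.175, 0.2855]
tcp_rot: [0.71, 0.704, 0.0, 0.0]
wrist_force: [-2.1, -0.9, 5.8]
opening: 0.004
finger_force: 2.9
```

It held about 6 N for over 1 s without giving. Retreat straight up, then check the scene.

Call:
{"method": "send_rows", "body": {
  "commands": [
    [0,0,-0.0005,0],
    [0,0,-0.001,0],
    [0,0,-0.004,0],
    [0,0,-0.012,0],
    [0,0,-0.015,0],
    [0,0,-0.015,0],
    [0,0,-0.012,0],
    [0,0,0,0],
    [0,0,0,0],
    [0,0,0,0]
  ]
}}

```text
time: 18.85
tcp_pos: [0.5607, 0.1749, 0.3433]
tcp_rot: [0.71, 0.704, -0.001, -0.001]
wrist_force: [-1.4, -0.5, -0.8]
opening: 0.004
finger_force: 0.0
```

```bash
python3 m.py w5; python3 -c "
from h import *
snap('side','s2')"
```

```text
18.85 [0.56065193 0.17493251 0.34329149] [-1.40180003 -0.4589794  -0.78683737] 0.004416360497156329
4932
0.15 91 zmax 0.24652810258876012 x 0.5796028859814267 0.5836607324196541 0.5886089394628921
0.16 65 zmax 0.28707159580222763 x 0.5546506637246905 0.5610698491146439 0.5673201241728068
0.17 185 zmax 0.2869636420192932 x 0.5547127511793104 0.5611802835526211 0.5673474574670586
0.18 190 zmax 0.2868944716478553 x 0.5548930075139932 0.5612993651124273 0.5673386598878127
0.19 194 zmax 0.28718916895953883 x 0.5550556280933784 0.5614069178790534 0.5680839362440543
0.2 208 zmax 0.28671604641925696 x 0.5552346320642476 0.5615029303873389 0.5680998396949758
```

View pics/s2.png

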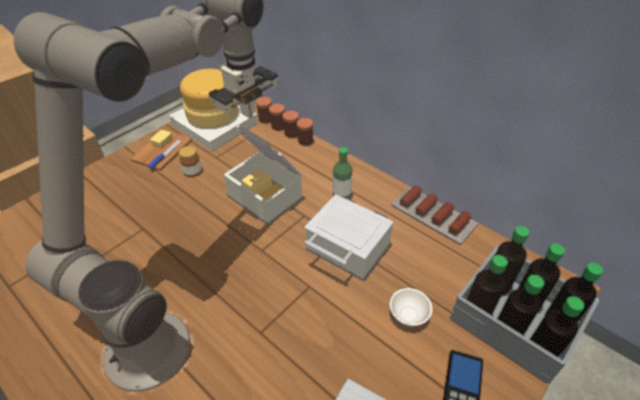

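The left lid stands open at (265,160), the right lid is shut at (350,235), and the bottle, jar and bowl are in place. Handing in.

```bash
python3 -c "
from rig import r
print(r.close_job())"
```

```text
the job is handed in; nothing more can be done
None
```

The left chest's lid passed: it held for over 2 s after release, then took about 6 N on the bar for over a second without giving. It is left standing open at about 60°; the right chest was not lifted or tested and stays shut, the other goods are in place, and the job is handed in with no verdict returned.

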